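# Hold the letter clip open over the chart board

## Robot

A 6-joint arm with a two-finger parallel gripper is mounted at the origin on the work surface. World frame = base frame: x ahead of the robot, y to its left, z up, the work surface at z = 0. Lengths are in mm, angles in rad, forces in N, time in s.
With the tool pointing down it reaches from about 350 to 950 mm from the base axis. Payload 17.4 kg.
Tool frame: the origin (TCP) lies at the very end of the fingers, on their centre line; the grasp point (between the pads) lies 19 mm behind it (robot.hold_point_z is the distance from the TCP to the grasp point, in mm); z points along the fingers, y is the direction in which the jaws open and shut (so a half turn about z gives the same grasp; the last joint's range is limited). The gripper opens to 93 mm and grips with 3 to 60 N. Pads are 15 mm wide; open, the fingers measure 128 mm over their backs; the gripper's body (75 mm by 188 mm) begins 65 mm behind the grasp point.
Start: joints at [-0.038, 0.116, 1.442, -0, 1.584, -0.038], TCP at [675.005, -0.009, 218.646] pointing down, gripper open.
Joint ranges: [-2.83, 2.83], [-0.83, 2.19], [0.07, 2.5], [-1.14, 4.28], [0.01, 3], [-2.97, 2.97]. Speed limits (rad/s): [1.89, 1.89, 2.22, 3.14, 3.14, 3.14].

## Interface

Orientations are given as a rotation vector (axis times angle).
In Python, from cell import robot, eyes gives the robot as it stands.
- The arm moves only by the shell command python3 -m pendant 'ROWS' [OPENING]. ROWS is JSON, a list that holds one entry, the list of rows, each a list of 6 numbers: the shift along the tool's x, y, z in mm, then the turn, a rotation vector about the tool's x, y, z in degrees. A call has 1 to 10 rows; each row is the pose to reach, as a shift and turn from the pose commanded when the call began, along the tool's axes at that moment; what a row does not reach only later rows make up. A row lasts 1/10 s, in which the tool goes at most 50 mm and 8.59 degrees, less where a joint would pass 70% of its speed; a pose out of reach is approached as far as the arm can. A call with a gripper value outside its range is refused whole. OPENING is the finger opening in mm, from 0 to 93, set as the call begins (- or left out, the last holds). The fingers move at their own pace and stop on an object; the grip force is fixed at half the most. Time passes only in rows, so rows that repeat a pose let the fingers close. It gives the time, the measured TCP pose, the force and the opening at its end, in the units of the state.
- robot.get_state(): the state, without advancing time (a new reading comes with each control period).
- eyes.grab_frame(name): name is "scene" or "side" or "wrist"; returns a dict with "color" (384x512x3 uint8, blue, green, red), "camera_matrix" (3x3 intrinsics, pixels), "R" (3x3) and "t" (3): a world point X has camera coordinates R X + t; the wrist camera has in their place "hand_eye" (4x4, takes a point from camera to tool coordinates, whose origin is the TCP and whose axes are the flange's). Camera axes: x right, y down, z forward; pixel columns grow to the right and rows downward; lengths in mm; the calibration is good to about 2 mm. A picture is of the moment at which its call begins: read the wrist's pose just before it. There is no depth.
- robot.close_job(): hands the job in, once; it reports no verdict.
The state is a dict: "time_s": time; "q": joint angles; "qvel": joint speeds; "joint_torque": joint torques, N m; "eef_pos": TCP position; "orientation": TCP orientation; "wrist_force": force on the tool from outside, world axes, zero at the start; "wrist_torque": the same for the moment, N m; "grip_width": opening from 0.0 (shut) to 1.0 (fully open).
Only numpy, scipy, OpenCV 4.12 (cv2) and the standard library are available. Lean on these libraries where they do the work, as an engineer would, in place of code of your own. Each camera call takes 0.05 s, during which the arm holds its last target.

## Task

Take the wide steel letter clip off the basket's rim by squeezing its handles, and hold it squeezed wide open, upright, over the middle of the chart board's top edge: the edge well up inside the gaping jaws and the clip touching the board nowhere, so that I can slip a request form in under a jaw. Finish like that, still holding the clip open. Leave the small clip on the rim, and do not shift the basket, the board or the other things.

Things in the scene. Friction and masses are not known exactly. Their poses are not given: they have to be found in the camera images.
- clip: the wide steel letter clip, the one to use: two sprung levers on a hinge pin, 0.07 kg, jaws 64 mm wide, clamped on the basket's rim with its handles up. Origin: middle of the pin, at first 16 mm above the rim; own x: across the jaws, the way the handles are squeezed; own y: along pin and jaws; own z: up to the handles. Turned half round it is the same
- clip_grip (a point): point midway between the wide clip's handles, 33 mm above the pin, where to squeeze. Handles: flat plates 26 mm wide along own y; at rest they splay, tops 41 mm above the pin and 42 mm apart over the outsides; fully squeezed they stand parallel, tops 45 mm above the pin, 16 mm over the outsides. Full squeeze takes about 9 N per finger, 5 N to start; let go, it springs shut
- clip_mouth (a point): point midway between the wide clip's jaw tips, 36 mm below the pin. Wide open, the jaws gape 19 mm here; the throat ends above at the pin's coil (10 mm diameter)
- clip_far (a joint): opening angle of one lever of the wide clip; the other always opens as much: 0 jaws shut empty, about 0.06 clamped on the 4 mm rim, 0.30 wide open, the handles squeezed to a firm stop
- small_clip: a small letter clip of the same shape and height, jaws only 32 mm wide, handles 18 mm wide, clamped on the same rim; leave it there. Origin and axes as for the wide clip
- basket: green slotted plastic basket, 180 (x) x 280 (y) x 90 mm high, walls 4 mm thick, a few tubes lying in it, 0.8 kg, loose on the counter. Origin: centre of its underside; the clips sit on its long +x wall (wall middle at own x = 88 mm), near its two ends, either way round
- board: stiff white plastic chart board, 210 mm wide (own y) and 4 mm thick (own x), upright in an aluminium desk stand 90 x 230 mm, 0.95 kg in all, loose on the counter. Origin: centre of the stand's underside; own z up; own x square to the board's face; the stand's slot jaws reach 33 mm up
- board_top (a point): middle of the chart board's top edge, 165 mm above the counter; same axes as the board
- rack: bystander: tube rack 76 x 200 mm, 98 mm high, filled with capped tubes; origin: centre of its underside
- spray: bystander: trigger spray bottle, 68 mm diameter, 186 mm high; origin: centre of its underside
- bowl: bystander: steel bowl, 92 mm diameter, 55 mm high, with tube caps in it; origin: centre of its underside

How it is judged (in metres and radians):
On the way:
1. the wide clip is squeezed open in the fingers and off the basket's rim (value of joint clip_far above 0.15 rad and contact force between the fingers and clip above 2 N and contact force between clip and basket below 0.05 N and distance of clip from where it was at the start of the episode above 0.03 m), for 0.2 s.
At the end, for the whole second after the job is handed in: Fingers hold the wide clip (over 2 N), open beyond 0.22 rad, upright (11 deg), still; the board's top edge is 8 mm or more inside the jaw tips, within 8 mm of mid-gape; clip within 30 mm of the edge's middle, in line with it (14 deg), touching neither board nor basket (value of joint clip_far above 0.22 rad and contact force between the fingers and clip above 2 N and contact force between clip and board below 0.2 N and contact force between clip and basket below 0.05 N and z of board_top in the frame of clip between -0.028 and -0.004 m and y of board_top in the frame of clip between -0.03 and 0.03 m and x of board_top in the frame of clip between -0.008 and 0.008 m and angle between the y axis of clip and the y axis of board, either way round below 0.25 rad and angle between clip's own z axis and vertical below 0.2 rad and linear speed of clip below 0.02 m/s); the arm keeps its last pose, push and grip.
It fails at once if the basket is shifted by more than 20 mm (distance of basket from where it was at the start of the episode above 0.02 m).
It fails at once if the chart board is shifted by more than 20 mm (distance of board_top from where it was at the start of the episode above 0.02 m).
It fails at once if the small clip is taken or knocked off its place (30 mm) (distance of small_clip from where it was at the start of the episode above 0.03 m).
It fails at once if the rack, the spray bottle or the bowl is shifted by more than 20 mm (distance of any of rack, spray, bowl from where it was at the start of the episode above 0.02 m).
It also fails if it takes over 42 s, if anything falls off the work surface, if the arm or the gripper's body presses on something with over 40 N, if the wrist force passes 120 N, or if a joint passes its speed limit or range.

## Working session

There is one attempt and no reset: what is moved stays moved. The work goes in short steps, Python scripts to look and compute and a shell command to move; the robot and the scene stay as the last step left them, time stands still between calls to the robot, and variables do not carry over. Pictures are saved under pics/ and viewed, and the job is handed in when it is done.

```bash
ls; mkdir -p pics; cat > h.py <<'E'
import numpy as np, cv2
from cell import robot, eyes
from scipy.spatial.transform import Rotation as Rot
def T_tool(s=None):
    s=s or robot.get_state(); T=np.eye(4); T[:3,:3]=Rot.from_rotvec(s["orientation"]).as_matrix(); T[:3,3]=s["eef_pos"]; return T
def save(name,f):
    import pickle; s=robot.get_state(); g=eyes.grab_frame(name); cv2.imwrite(f"pics/{f}.png",g["color"])
    if name=="wrist":
        C=T_tool(s)@np.array(g["hand_eye"]); g["R"]=C[:3,:3].T; g["t"]=-C[:3,:3].T@C[:3,3]
    pickle.dump(g,open(f"pics/{f}.pkl","wb")); return g
def load(f):
    import pickle; return pickle.load(open(f"pics/{f}.pkl","rb"))
def ray(g,u,v):
    R=np.array(g["R"]);t=np.array(g["t"]).ravel();d=R.T@np.linalg.solve(np.array(g["camera_matrix"]),[u,v,1]);return -R.T@t,d/np.linalg.norm(d)
def onz(g,u,v,z):
    c,d=ray(g,u,v);return c+d*(z-c[2])/d[2]
def proj(g,X):
    p=np.array(g["camera_matrix"])@(np.array(g["R"])@np.array(X,float)+np.array(g["t"]).ravel());return p[:2]/p[2]
def tri(*obs):
    A=np.zeros((3,3));b=np.zeros(3)
    for g,u,v in obs:
        c,d=ray(g,u,v);P=np.eye(3)-np.outer(d,d);A+=P;b+=P@c
    X=np.linalg.solve(A,b); return X,[np.linalg.norm((np.eye(3)-np.outer(ray(*o)[1],ray(*o)[1]))@(X-ray(*o)[0])) for o in obs]
def crop(f,x0,y0,x1,y1,k,out):
    im=cv2.imread(f"pics/{f}.png")[y0:y1,x0:x1]; cv2.imwrite(f"pics/{out}.png",cv2.resize(im,None,fx=k,fy=k,interpolation=cv2.INTER_CUBIC))
E
python3 - <<'E'
from h import *
for n in ["scene","side","wrist"]:
    g=save(n,n+"0"); print(n, ray(g,256,192))
s=robot.get_state();print(s["orientation"],s["eef_pos"],T_tool(s)[:3,:3].round(3),s["time_s"],s["grip_width"],robot.hold_point_z)
E
```

```text
pics
scene (array([1238.99771135, -526.574444  ,  846.1626664 ]), array([-0.588068  ,  0.47229068, -0.65659541]))
side (array([ 480.33741766, -725.92082696,  687.97582198]), array([ 0.11117105,  0.7877179 , -0.60592203]))
wrist (array([676.11775701,  80.31781448, 383.26965969]), array([ 0.01153293, -0.30556412, -0.95210166]))
[-2.22096333e+00 -2.22100456e+00  8.56545910e-04] [6.74846160e+02 2.32239451e-02 2.18103993e+02] [[-0.     1.    -0.001]
 [ 1.     0.     0.   ]
 [ 0.    -0.001 -1.   ]] 0.15 1.0005243076743524 18.8
```

View pics/scene0.png

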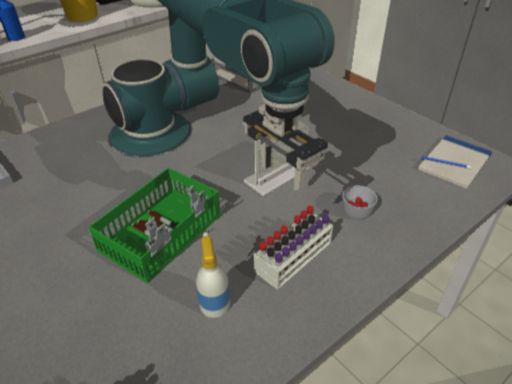

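View pics/side0.png

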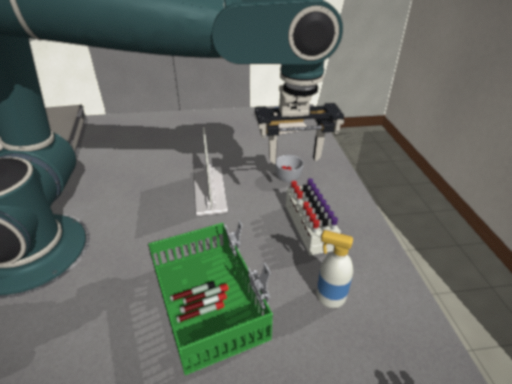

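View pics/wrist0.png

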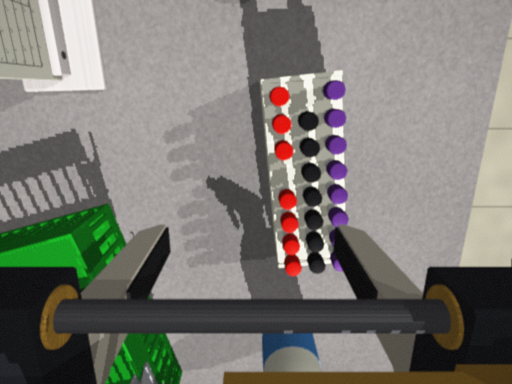

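The board stands around side px (210,170). The basket is at side px (215,300), with one clip at about (235,238) and the other at (262,285). I'll enlarge to see which is wide.

```bash
python3 - <<'E'
from h import *
crop("side0",140,210,290,360,5,"c1"); crop("scene0",80,160,230,280,5,"c2"); crop("side0",170,110,250,225,5,"c3"); crop("scene0",225,110,335,200,6,"c4")
E
```

```text
(no output)
```

View pics/c1.png

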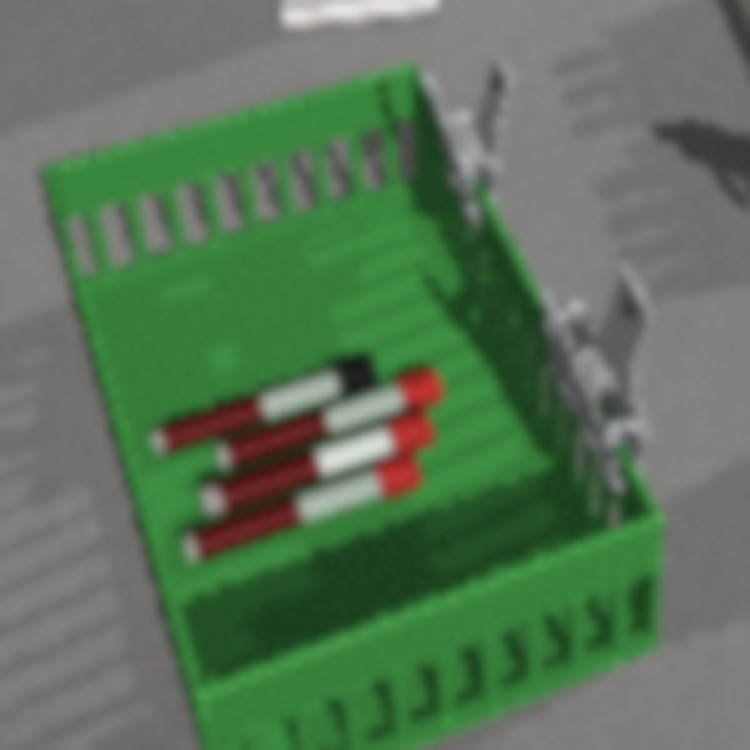

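View pics/c2.png

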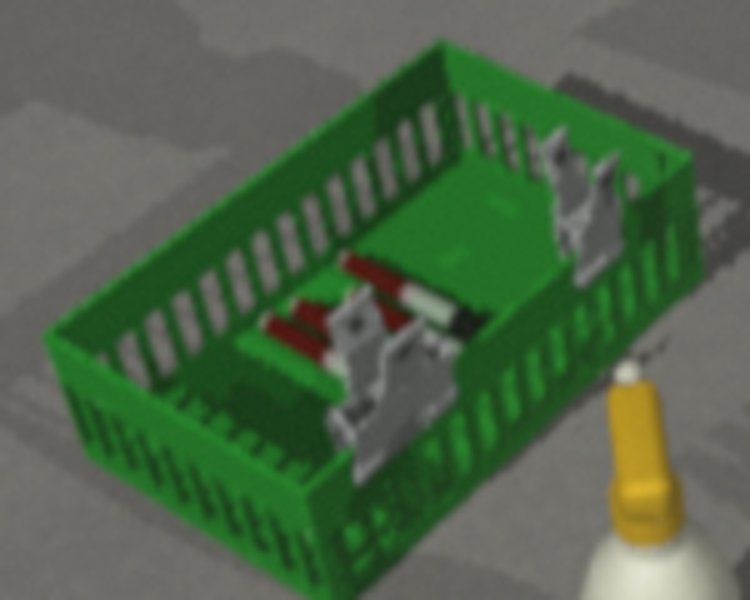

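View pics/c3.png

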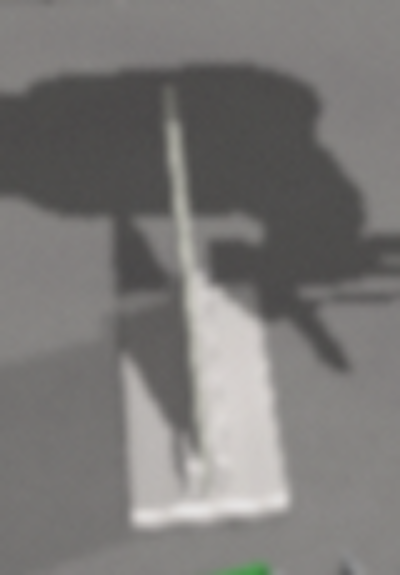

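View pics/c4.png

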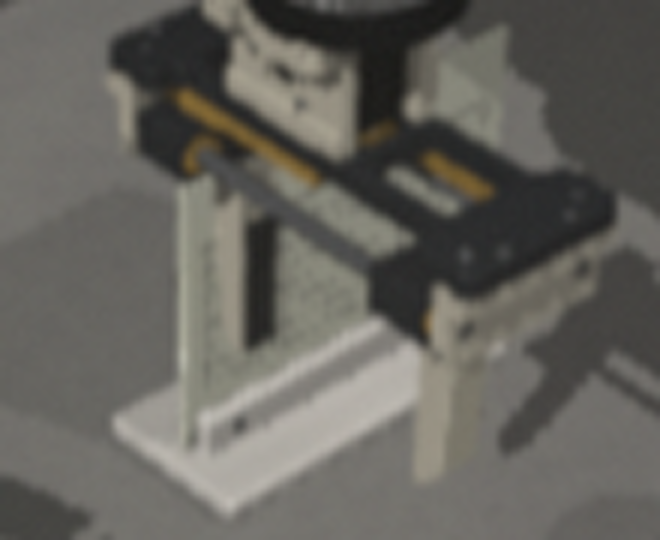

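```bash
python3 - <<'E'
from h import *
S=load("side0");C=load("scene0")
for n,a,b in [("xm ym far L",(149,243.6),(169,168)),("farR",(223,223.6),(218,191)),("nearR",(272,314),(142,258)),("nearL",(180,348),(90,227))]:
    print(n,onz(S,*a,90).round(1),onz(C,*b,90).round(1),tri((S,*a),(C,*b)))
sc=lambda u,v:(80+u/5,160+v/5); sd=lambda u,v:(140+u/5,210+v/5)
print("outer top nearleft",tri((C,*sc(390,350)),(S,*sd(648,300))))
print("outer top far",tri((C,*sc(420,325)),(S,*sd(625,268))))
print("jaw bottom near outer", onz(C,*sc(357,477),70))
print("jaw far outer", onz(C,*sc(455,390),70))
print("small jaw", onz(C,*sc(580,283),70),onz(C,*sc(620,245),70))
# board
b3=lambda u,v:(170+u/5,110+v/5)
c4=lambda u,v:(225+u/6,110+v/6)
print("stand near edge",onz(S,*b3(135,520),3),onz(S,*b3(288,503),3), onz(C,*c4(230,512),3),onz(C,*c4(115,425),3))
print("board top far?",onz(S,*b3(168,88),165), "near top", onz(C,*c4(190,178),165))
print(onz(C,*c4(505,30),165))
E
```

```text
xm ym far L [ 323.7 -108.5   90. ] [ 326.4 -103.2   90. ] (array([ 321.8437182 , -101.70866851,   85.05912953]), [np.float64(1.2210036980510073), np.float64(1.2210036980508692)])
farR [493.9 -63.2  90. ] [494.6 -55.9  90. ] (array([493.31684865, -56.10251942,  86.45103654]), [np.float64(2.2139861050564535), np.float64(2.2139861050564926)])
nearR [ 568.6 -327.    90. ] [ 570.8 -319.7   90. ] (array([ 568.68302687, -320.91796035,   85.39189112]), [np.float64(2.5922517069342126), np.float64(2.5922517069342086)])
nearL [ 399.8 -371.9   90. ] [ 402.8 -369.4   90. ] (array([ 399.06128644, -369.09449665,   86.20634116]), [np.float64(0.5257527328775508), np.float64(0.5257527328776902)])
outer top nearleft (array([ 572.03167296, -269.25748705,  147.07808467]), [np.float64(0.0142622047291985), np.float64(0.014262204729036406)])
outer top far (array([ 565.98354524, -250.81545162,  145.746937  ]), [np.float64(0.21507500374044564), np.float64(0.21507500374033078)])
jaw bottom near outer [ 560.13329923 -293.71983272   70.        ]
jaw far outer [ 542.0340146  -230.31701502   70.        ]
small jaw [ 519.18602396 -143.45221675   70.        ] [ 509.04948713 -112.17889866   70.        ]
stand near edge [425.09371855  83.52787911   3.        ] [512.62515851  87.21666357   3.        ] [508.68764604  86.74173956   3.        ] [421.78804863  85.15609323   3.        ]
board top far? [461.83411068 295.24859911 165.        ] near top [463.41676224 101.64068876 165.        ]
[465.23803837 297.87897061 165.        ]
```

Near clip (−y end) is the wide one. It sits at about (550, −264) with yaw about 16°, and the board top is at about (463, 200). I'll move above the clip to refine this with the wrist camera.

```bash
python3 -m pendant '[[[-30,-15,0,0,0,-2],[-65,-30,0,0,0,-4],[-100,-45,0,0,0,-6],[-135,-62,0,0,0,-8],[-170,-80,0,0,0,-10],[-205,-97,0,0,0,-12],[-240,-115,0,0,0,-14],[-264,-125,0,0,0,-16],[-264,-125,0,0,0,-16],[-264,-125,0,0,0,-16]]]'
python3 - <<'E'
from h import *
g=save("wrist","w1");save("side","s1");save("scene","sc1")
s=robot.get_state();print(s["eef_pos"],T_tool(s)[:3,:3].round(3),s["time_s"])
print(proj(g,[550,-264,139]),proj(g,[550,-264,90]))
E
```

```text
time_s: 1.15
eef_pos: [549.9, -264.2, 218.5]
orientation: [-1.892, -2.507, -0.0]
wrist_force: [0.6, 0.3, 0.3]
grip_width: 0.999
[ 550.41963412 -263.12672303  218.55380945] [[-0.276  0.961 -0.   ]
 [ 0.961  0.276  0.   ]
 [ 0.    -0.    -1.   ]] 1.3
[251.13633182 193.82252382] [251.26255959 177.68769668]
```

View pics/w1.png

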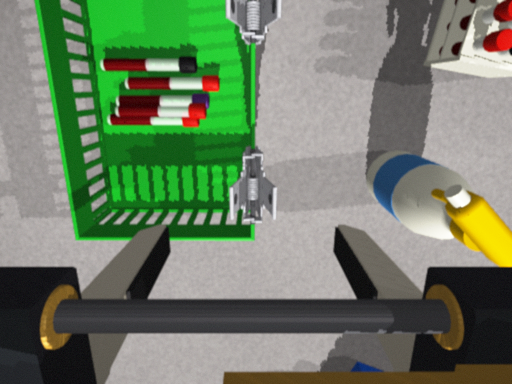

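View pics/s1.png

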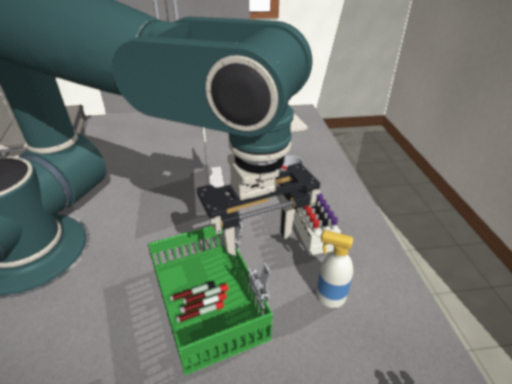

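View pics/sc1.png

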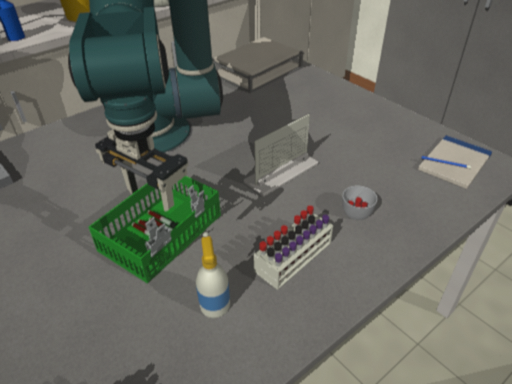

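```bash
python3 - <<'E'
from h import *
crop("w1",210,130,300,240,6,"c5")
crop("sc1",240,105,330,200,6,"c6")
C=load("sc1");S=load("s1")
g=load("w1")
print(onz(g,455,195,186),onz(C,214,312,0),onz(C,200,305,0))
E
```

```text
[ 672.44179306 -213.99089748  186.        ] [ 734.86362327 -247.12607927    0.        ] [ 699.63433741 -260.86518083    0.        ]
```

View pics/c5.png

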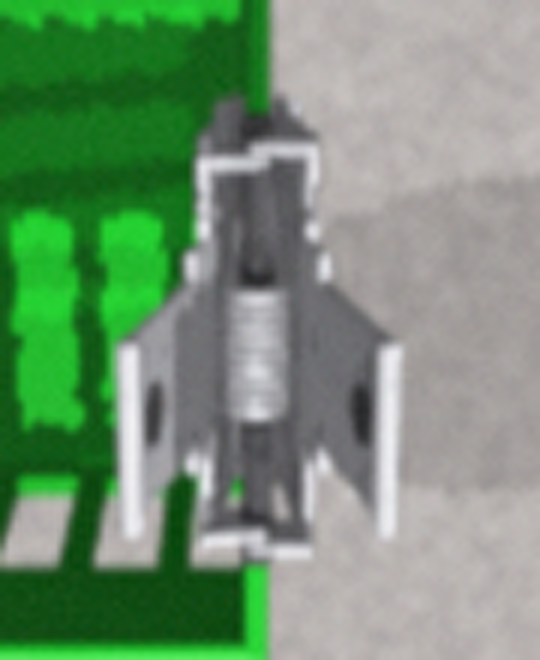

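View pics/c6.png

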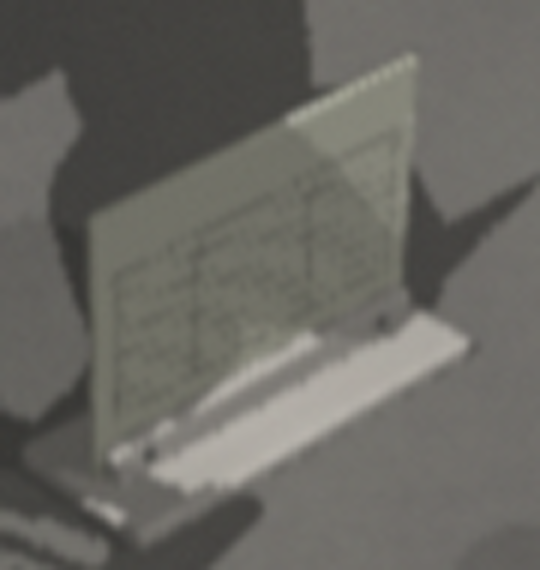

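```bash
python3 - <<'E'
from h import *
g=load("w1");C=load("sc1")
L=lambda u,v,z:onz(g,210+u/6,130+v/6,z)
pts=[L(127,345,147),L(133,537,147),L(392,345,147),L(387,537,147)]
for p in pts: print(p.round(1))
c=np.mean(pts,0);print("centre",c.round(1), "sep",np.linalg.norm(pts[0]-pts[2]),np.linalg.norm(pts[1]-pts[3]))
print("coil centre",L(258,355,111).round(1))
s=robot.get_state();T=T_tool(s)
print("tool offset to centre", (T[:3,:3].T@(np.r_[c[:2],139]-T[:3,3])).round(1))
d=(pts[0]-pts[1]+pts[2]-pts[3]);print("yaw handles",np.degrees(np.arctan2(-d[0],d[1])))
a=onz(g,210+268/6,130+20/6,90);b=onz(g,210+270/6,130+630/6,90);d=a-b;print("yaw rim",np.degrees(np.arctan2(-d[0],d[1])))
k=lambda u,v:(240+u/6,105+v/6)
p,q=onz(C,*k(92,218),165),onz(C,*k(415,57),165);print("board",p,q,(p+q)/2,np.linalg.norm(p-q),np.degrees(np.arctan2(-(q-p)[0],(q-p)[1])))
E
```

```text
[ 533.2 -260.8  147. ]
[ 540.7 -286.1  147. ]
[ 565.7 -251.5  147. ]
[ 572.9 -277.   147. ]
centre [ 553.1 -268.8  147. ] sep 33.85724302923615 33.458116527672
coil centre [ 552.8 -268.2  111. ]
tool offset to centre [-6.3  1.  79.6]
yaw handles 16.111856746564076
yaw rim 16.23084977412172
board [467.1831656   93.89003503 165.        ] [463.26056353 299.82489759 165.        ] [465.22186457 196.85746631 165.        ] 205.97221760262084 1.0912254760263993
```

```bash
python3 -m pendant '[[[-5,1,15,0,0,0],[-5,1,35,0,0,0],[-5,1,55,0,0,0],[-5,1,75,0,0,0],[-5,1,90,0,0,0],[-5,1,98,0,0,0],[-5,1,98,0,0,0]]]' 60
python3 - <<'E'
from h import *
save("wrist","w2");save("side","s2");save("scene","sc2")
s=robot.get_state();print(s["eef_pos"],s["time_s"])
a=cv2.imread("pics/w2.png")[150:384,130:400];b=cv2.imread("pics/sc2.png")[190:270,110:220]
cv2.imwrite("pics/c7.png",cv2.resize(a,None,fx=2.5,fy=2.5));cv2.imwrite("pics/c8.png",cv2.resize(b,None,fx=6,fy=6,interpolation=2))
E
```

```text
time_s: 2.0
eef_pos: [552.1, -268.2, 119.3]
orientation: [-1.889, -2.508, 0.0]
wrist_force: [1.0, 0.5, 0.9]
grip_width: 0.645
[ 552.74377549 -268.70093814  121.61236599] 2.15
```

View pics/c7.png

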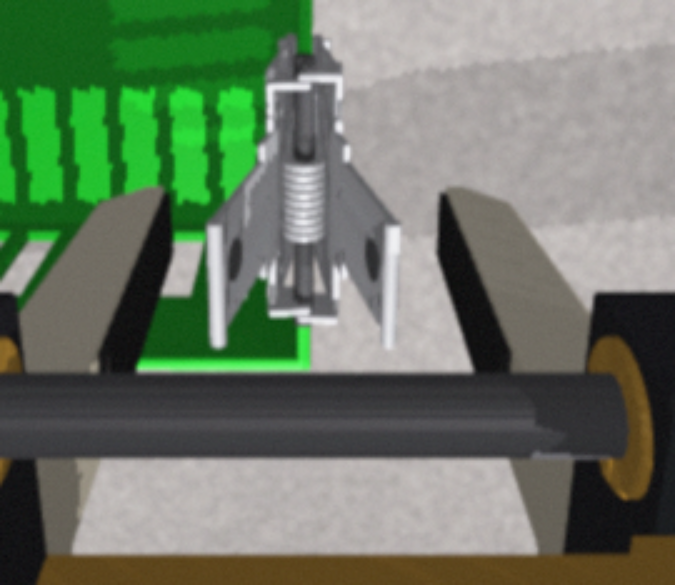

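View pics/c8.png

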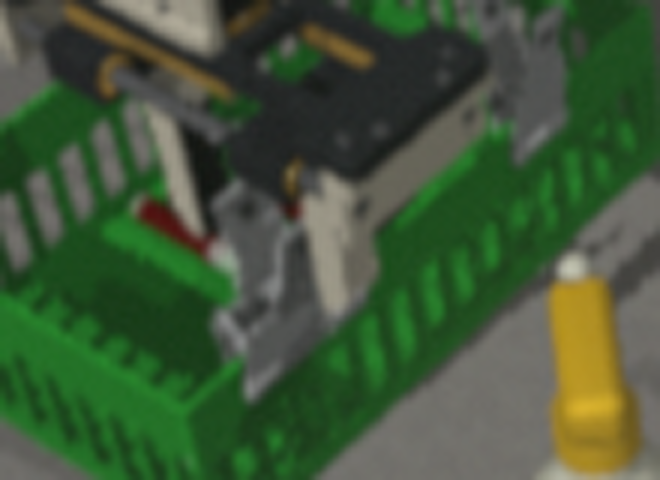

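```bash
python3 - <<'E'
from h import *
C=load("sc2");W=load("w2");S=load("s2")
T=T_tool();
w=lambda p:((p-[130,150])*2.5).round(0); c=lambda p:((p-[110,190])*6).round(0)
for n,off in [("tcp",[0,0,0]),("hold",[0,0,-18.8]),("+y finger tip",[0,30,0]),("+y -x",[-7.5,30,0]),("+y +x",[7.5,30,0]),("-y",[0,-30,0])]:
    X=T[:3,:3]@np.array(off)+T[:3,3];print(n,X.round(1),"w",w(proj(W,X)),"c",c(proj(C,X)))
Wp=lambda u,v:(130+u/2.5,150+v/2.5)
P=[onz(W,*Wp(*p),147) for p in [(213,225),(217,347),(394,225),(388,347)]]
print(np.round(P,1),np.mean(P,0)); print(onz(W,*Wp(303,202),111))
R=T[:3,:3].T@(np.mean(P,0)-T[:3,3]);print("offset tool",R)
# two-view triangulation outer handle corner & jaw
print(tri((C,110+250/6,190+397/6),(W,*Wp(303,322))))
E
python3 - <<'E'
import sys;sys.path.insert(0,".")
from h import *
crop("s2",200,200,330,330,5,"c9")
E
```

```text
tcp [ 552.7 -268.7  121.6] w [303. 227.] c [274. 258.]
hold [ 552.7 -268.7  140.4] w [303. 269.] c [266. 223.]
+y finger tip [ 581.6 -260.4  121.6] w [438. 227.] c [332. 291.]
+y -x [ 583.6 -267.6  121.6] w [437. 258.] c [318. 303.]
+y +x [ 579.5 -253.2  121.6] w [440. 196.] c [346. 279.]
-y [ 523.9 -277.   121.6] w [168. 227.] c [218. 226.]
[[ 533.  -260.9  147. ]
 [ 540.2 -286.3  147. ]
 [ 565.6 -251.5  147. ]
 [ 572.6 -277.   147. ]] [ 552.83164539 -268.94117706  147.        ]
[ 552.3176844 -267.5622229  111.       ]
offset tool [ -0.27788987   0.0408697  -25.38736897]
(array([ 570.10055459, -304.97014943,   87.68022656]), [np.float64(8.660204780352624), np.float64(8.660204780352634)])
```

View pics/c9.png

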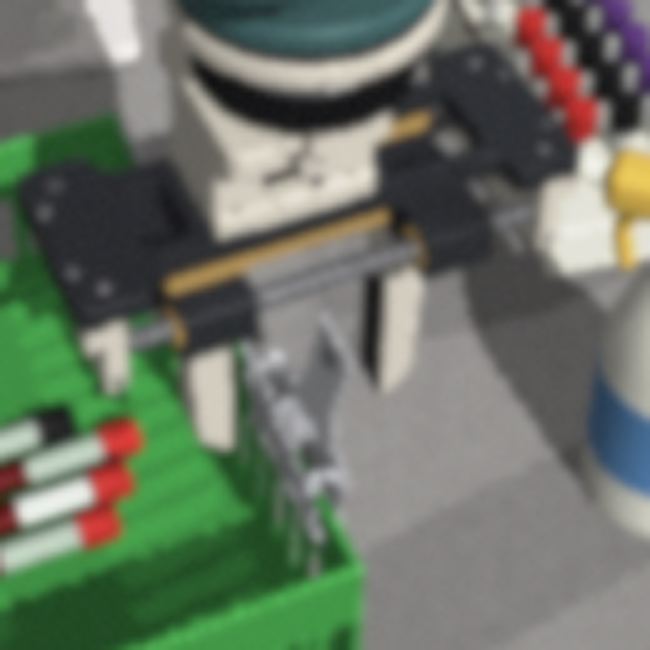

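The wrist view shows the handle centre within about 0.3 mm of the grasp axis. Squeezing now.

```bash
python3 -m pendant '[[[0,0,0,0,0,0],[0,0,0,0,0,0],[0,0,0,0,0,0],[0,0,0,0,0,0],[0,0,0,0,0,0],[0,0,0,0,0,0],[0,0,0,0,0,0],[0,0,0,0,0,0]]]' 0
python3 - <<'E'
from h import *
save("wrist","w3");save("side","s3");save("scene","sc3")
s=robot.get_state();print(s["eef_pos"],s["time_s"],s["grip_width"]*93)
a=cv2.imread("pics/w3.png")[150:384,130:400];b=cv2.imread("pics/s3.png")[200:330,200:330]
cv2.imwrite("pics/c10.png",np.hstack([cv2.resize(a,(432,374)),cv2.resize(b,(374,374),interpolation=2)])[:,:800])
E
```

```text
time_s: 2.95
eef_pos: [552.3, -268.5, 120.6]
orientation: [-1.891, -2.509, 0.0]
wrist_force: [0.4, 0.5, -0.9]
grip_width: 0.162
[ 552.34381181 -268.53026543  120.63309922] 3.1 15.444903561123075
```

View pics/c10.png

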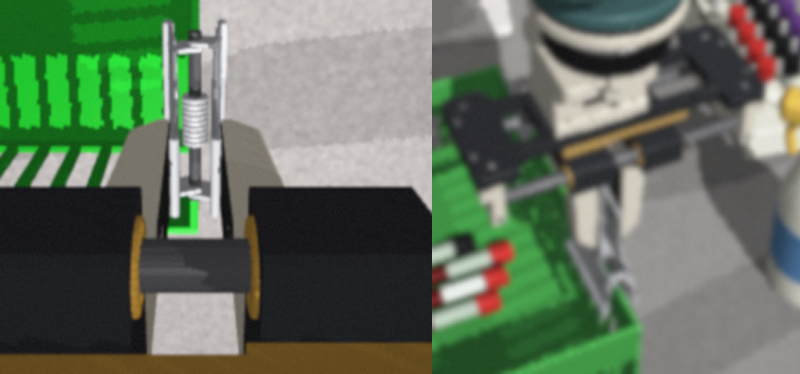

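The fingers stop at 15.4 mm with the handles parallel, so the clip is fully open. Lifting straight up.

```bash
python3 -m pendant '[[[0,0,-4,0,0,0],[0,0,-12,0,0,0],[0,0,-24,0,0,0],[0,0,-40,0,0,0],[0,0,-60,0,0,0],[0,0,-80,0,0,0],[0,0,-100,0,0,0],[0,0,-115,0,0,0],[0,0,-120,0,0,0],[0,0,-120,0,0,0]]]'
python3 - <<'E'
from h import *
save("wrist","w4");save("side","s4");save("scene","sc4")
s=robot.get_state();print(s["eef_pos"],s["time_s"],s["grip_width"]*93)
a=cv2.imread("pics/s4.png")[130:360,140:400]
cv2.imwrite("pics/c11.png",cv2.resize(a,None,fx=2.5,fy=2.5))
E
```

```text
time_s: 4.1
eef_pos: [552.5, -268.6, 241.5]
orientation: [1.89, 2.508, 0.0]
wrist_force: [1.0, 0.1, -0.6]
grip_width: 0.164
[ 552.1215474  -268.39079855  239.5671572 ] 4.25 15.088004339488286
```

View pics/c11.png

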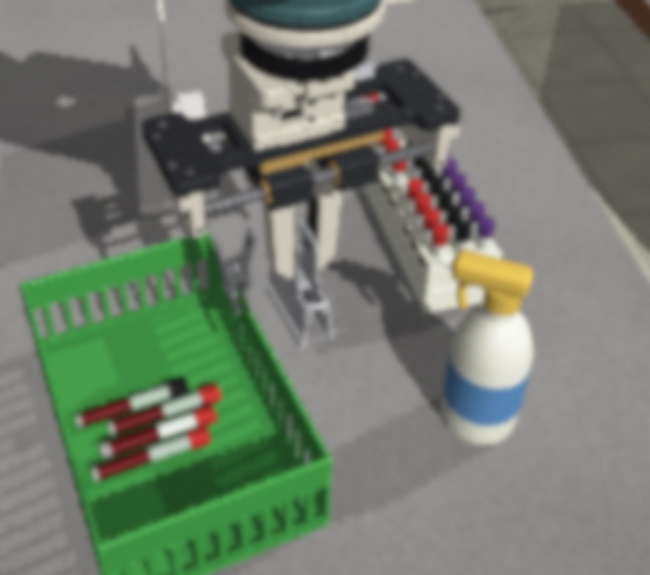

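View pics/sc4.png

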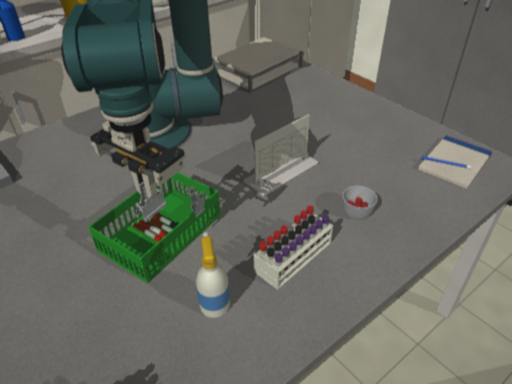

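The wide clip is off the rim and held open. The small clip and basket are unmoved. I'll transfer halfway toward the board.

```bash
python3 -m pendant '[[[10,1,-5,0,0,0.5],[30,3,-10,0,0,1],[55,5,-10,0,0,2],[80,7,-10,0,0,3],[105,10,-10,0,0,4],[130,12,-10,0,0,5],[155,14,-10,0,0,6],[180,16,-10,0,0,6.5],[205,19,-10,0,0,7],[230,21,-10,0,0,7.5]]]'
python3 - <<'E'
from h import *
save("wrist","w5");save("side","s5");save("scene","sc5")
s=robot.get_state();T=T_tool(s);print(s["eef_pos"],s["time_s"],s["grip_width"]*93)
print((T[:3,:3].T@(np.array([464.5,198,250])-T[:3,3])).round(1), np.degrees(np.arctan2(T[1,1],T[0,1])))
a=cv2.imread("pics/s5.png")[90:240,140:300];cv2.imwrite("pics/c12.png",cv2.resize(a,None,fx=4,fy=4,interpolation=2))
E
```

```text
time_s: 5.25
eef_pos: [508.4, -40.2, 250.5]
orientation: [-2.051, -2.379, 0.0]
wrist_force: [0.2, 0.3, -0.5]
grip_width: 0.165
[508.67431755 -40.25362037 250.76761759] 5.4 15.124651912027254
[242.2  -8.1   0.8] 8.59862759112275
```

View pics/w5.png

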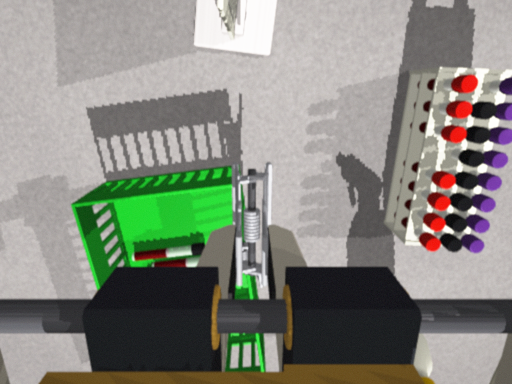

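View pics/c12.png

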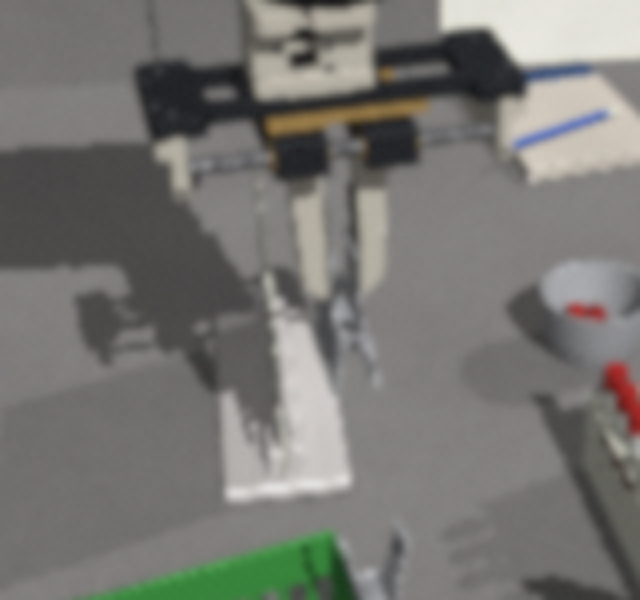

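```bash
python3 -m pendant '[[[10,0,0,0,0,1],[35,-1,0,0,0,2],[65,-2,0,0,0,3],[95,-3,0,0,0,4],[125,-4,0,0,0,5],[155,-5,0,0,0,6],[185,-6,0,0,0,7],[215,-7,0,0,0,7.5],[237,-8,0,0,0,7.5],[242,-8,0,0,0,7.5]]]'
python3 -m pendant '[[[0,0,0,0,0,0],[0,0,0,0,0,0]]]'
python3 - <<'E'
from h import *
save("wrist","w6");save("side","s6");save("scene","sc6")
s=robot.get_state();T=T_tool(s);print(s["eef_pos"],s["time_s"],s["grip_width"]*93, np.degrees(np.arctan2(T[1,1],T[0,1])))
a=cv2.imread("pics/s6.png")[70:220,130:290];cv2.imwrite("pics/c13.png",cv2.resize(a,None,fx=4,fy=4,interpolation=2))
a=cv2.imread("pics/sc6.png")[70:200,230:370];cv2.imwrite("pics/c14.png",cv2.resize(a,None,fx=4.5,fy=4.5,interpolation=2))
a=cv2.imread("pics/w6.png")[0:300,130:400];cv2.imwrite("pics/c15.png",cv2.resize(a,None,fx=2,fy=2,interpolation=2))
E
```

```text
time_s: 6.4
eef_pos: [465.1, 197.8, 250.4]
orientation: [-2.2, -2.242, 0.001]
wrist_force: [-0.0, 0.8, -1.1]
grip_width: 0.169
time_s: 6.6
eef_pos: [465.7, 195.7, 250.6]
orientation: [2.202, 2.24, -0.0]
wrist_force: [0.1, -0.3, -0.1]
grip_width: 0.168
[465.715488   195.65506254 250.66211408] 6.75 15.24944158422963 0.9347552064590856
```

View pics/c15.png

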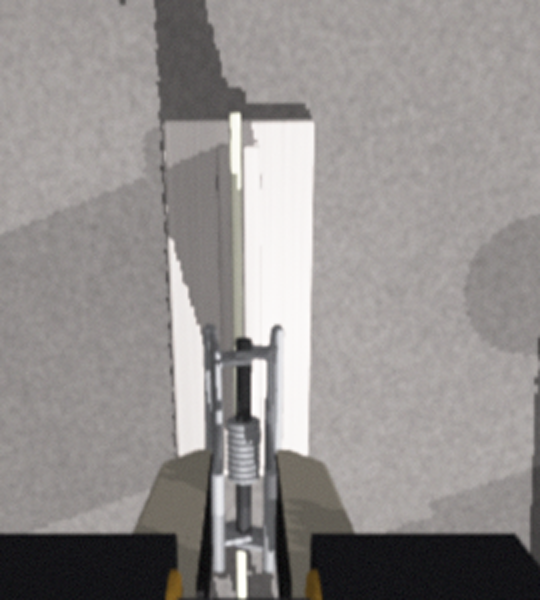

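View pics/c13.png

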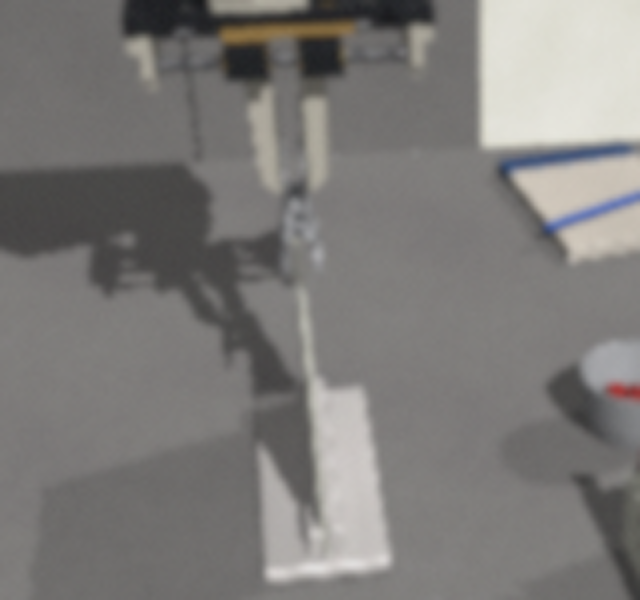

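View pics/c14.png

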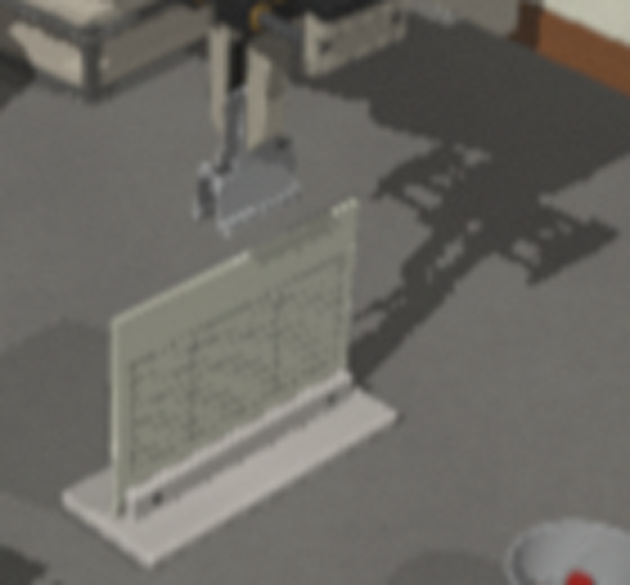

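```bash
python3 - <<'E'
from h import *
a=cv2.imread("pics/w6.png")[50:180,200:290];cv2.imwrite("pics/c16.png",cv2.resize(a,None,fx=6,fy=6,interpolation=2)[:600])
a=cv2.imread("pics/w6.png")[150:300,200:300];cv2.imwrite("pics/c17.png",cv2.resize(a,None,fx=5,fy=4,interpolation=2))
g=load("w6");p=lambda u,v:onz(g,130+u/2,v/2,165).round(1)
for q in [(235.5,113),(236,150),(241.5,560)]: print(p(*q))
C=load("sc6");S=load("s6")
P=onz(C,230+117/4.5,70+322/4.5,165);Q=onz(C,230+355/4.5,70+203/4.5,165);print(P,Q,(P+Q)/2)
# clip coil in wrist at z=pin
z=T_tool()[2,3]-14.5
print("coil",onz(g,130+242/2,450/2,z+4), "pin z",z)
print("side board near bottom/top", onz(S,130+325/4,70+500/4,33))
E
```

```text
[462.  298.3 165. ]
[462.4 285.6 165. ]
[467.1 113.2 165. ]
[469.16127729  94.58874018 165.        ] [465.15110763 296.83891566 165.        ] [467.15619246 195.71382792 165.        ]
coil [466.17952282 199.16065925 240.16211408] pin z 236.1621140810363
side board near bottom/top [469.32818689 127.9769113   33.        ]
```

View pics/c16.png

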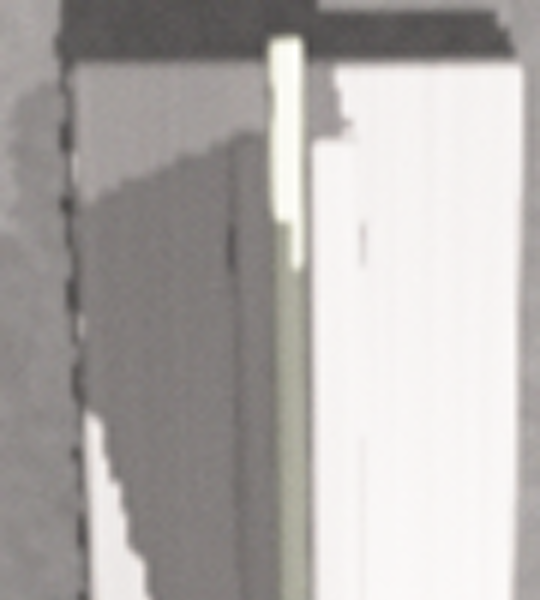

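View pics/c17.png

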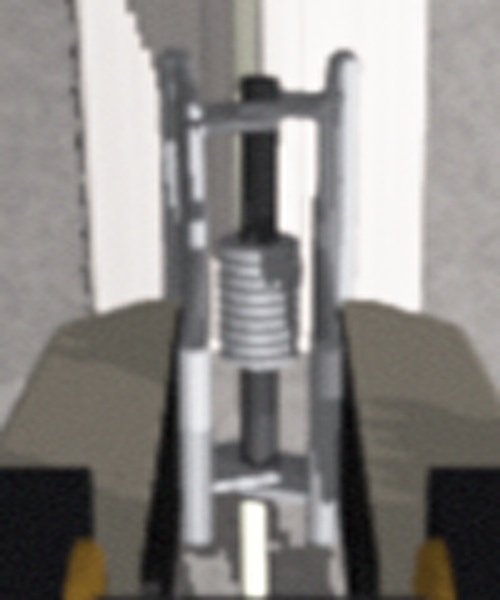

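```bash
python3 - <<'E'
from h import *
C=load("sc6");S=load("s6");T=T_tool();R=T[:3,:3]
for x in (-11,11):
  for y in (-32,32):
    X=T[:3,3]+R@np.array([y,x,14.5+36.]); print(x,y,X.round(1),"c14",((proj(C,X)-[230,70])*4.5).round(0),"c13",((proj(S,X)-[130,70])*4).round(0))
for y in (195-105,195+105): print(((proj(C,[465-.027*(y-195),y,165])-[230,70])*4.5).round(),((proj(S,[465-.027*(y-195),y,165])-[130,70])*4).round())
E
```

```text
-11 -32 [455.2 163.5 200.2] c14 [189. 222.] c13 [285. 274.]
-11 32 [454.2 227.5 200.2] c14 [266. 185.] c13 [282. 231.]
11 -32 [477.2 163.8 200.2] c14 [214. 236.] c13 [318. 272.]
11 32 [476.2 227.8 200.2] c14 [291. 199.] c13 [313. 229.]
[110. 324.] [311. 376.]
[355. 199.] [295. 227.]
```

```bash
python3 - <<'E'
from h import *
a=cv2.imread("pics/sc6.png")[85:130,265:305];cv2.imwrite("pics/c18.png",cv2.resize(a,None,fx=13,fy=13,interpolation=2))
C=load("sc6");T=T_tool();R=T[:3,:3]
for n,x,y,z in [("outer front tip L",11,-32,36),("tip R",11,32,36),("pinL",0,-32,0),("pinR",0,32,0),("handle top",8,-13,-45),("handle top",8,13,-45)]:
    print(n,((proj(C,T[:3,3]+R@np.array([y,x,14.5+z]))-[265,85])*13).round())
E
```

```text
outer front tip L [163. 488.]
tip R [385. 380.]
pinL [130. 315.]
pinR [357. 211.]
handle top [231. 101.]
handle top [325.  59.]
```

View pics/c18.png

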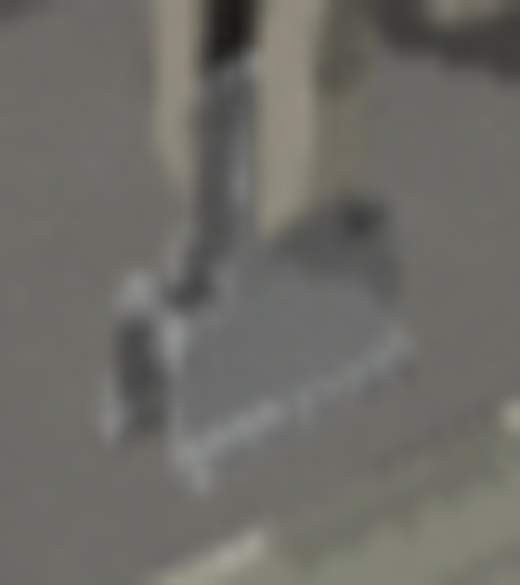

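```bash
python3 -m pendant '[[[0,-1,5,0,0,0],[0,-1,12,0,0,0],[0,-1,20,0,0,0],[0,-1,26,0,0,0],[0,-1,30,0,0,0],[0,-1,30,0,0,0],[0,-1,30,0,0,0]]]'
python3 - <<'E'
from h import *
save("wrist","w7");save("side","s7");save("scene","sc7")
s=robot.get_state();T=T_tool(s);print(s["eef_pos"],s["time_s"],s["grip_width"]*93)
a=cv2.imread("pics/s7.png")[110:170,175:235];cv2.imwrite("pics/c19.png",cv2.resize(a,None,fx=10,fy=10,interpolation=2))
a=cv2.imread("pics/sc7.png")[90:150,255:315];cv2.imwrite("pics/c20.png",cv2.resize(a,None,fx=10,fy=10,interpolation=2))
E
```

```text
time_s: 7.45
eef_pos: [464.5, 196.5, 220.7]
orientation: [2.202, 2.241, 0.0]
wrist_force: [0.1, -0.2, -0.8]
grip_width: 0.165
[464.55967686 196.52660356 220.99196285] 7.6 15.264066584853165
```

View pics/c19.png

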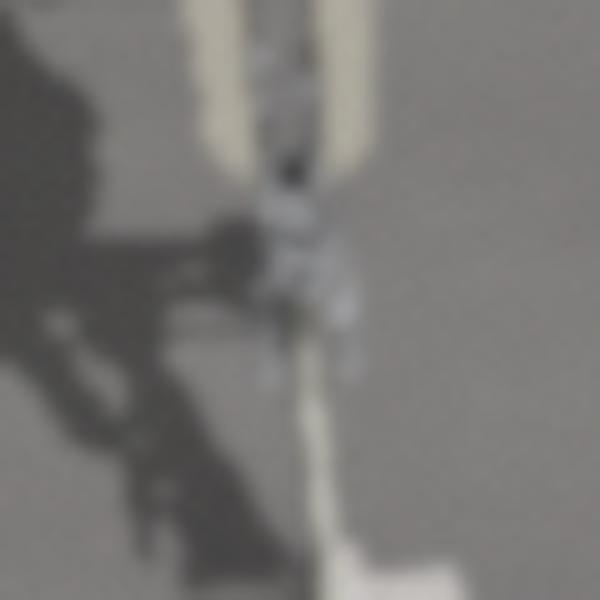

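View pics/c20.png

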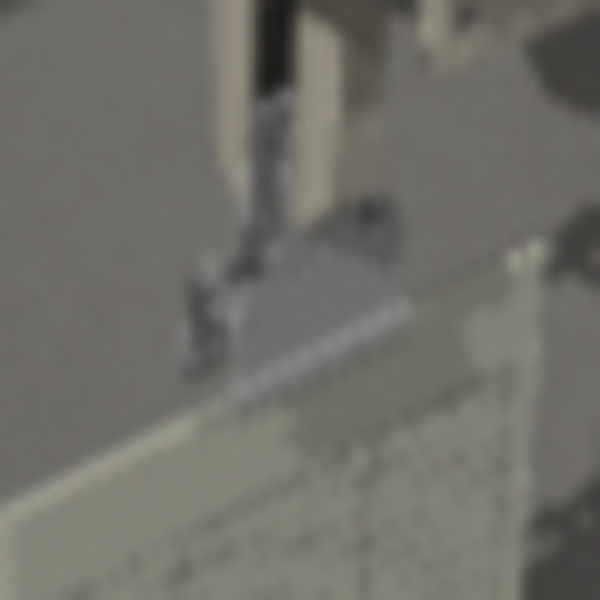

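View pics/w7.png

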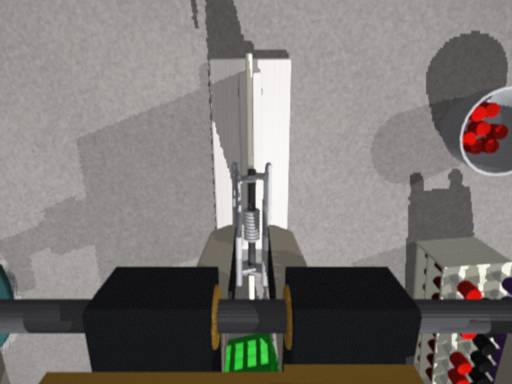

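```bash
python3 - <<'E'
from h import *
S=load("s7");C=load("sc7");W=load("w7");T=T_tool();R=T[:3,:3]
f=lambda X:((proj(S,X)-[175,110])*10).round()
h=lambda X:((proj(C,X)-[255,90])*10).round()
for x in (-10,10):
  for y in (-32,32):
    X=T[:3,3]+R@np.array([y,x,14.5+36.]); print("tip",x,y,X.round(1),"side",f(X),"scene",h(X))
for y in (90,164,228,300):
    X=[464.7-.027*(y-195),y,165]; print("board",y,f(X),h(X),proj(W,X).round(1))
# scene: tip line triangulate with side
print(tri((S,175+34.8,110+37.5),(C,255+24.0,90+39.5)))
print(tri((S,175+34.2,110+32.5),(C,255+40.5,90+30.7)))
E
```

```text
tip -10 -32 [455.1 164.4 170.5] side [271. 379.] scene [172. 384.]
tip -10 32 [454.  228.4 170.5] side [263. 268.] scene [340. 302.]
tip 10 -32 [475.1 164.7 170.5] side [344. 374.] scene [221. 414.]
tip 10 32 [474.  228.7 170.5] side [332. 263.] scene [389. 330.]
board 90 [327. 539.] [ -7. 519.] [252.1 326.1]
board 164 [311. 395.] [195. 417.] [251.2 244.7]
board 228 [298. 283.] [361. 333.] [250.2 161.9]
board 300 [286. 169.] [539. 243.] [248.9  50.6]
(array([475.24116391, 170.89431676, 170.1635067 ]), [np.float64(3.235702200881595), np.float64(3.235702200881609)])
(array([472.05578166, 234.03135673, 160.57557715]), [np.float64(12.37895732044511), np.float64(12.378957320445078)])
```

Side view: jaw tips at crop px (270,380)/(348,370), with the board edge between them at about 308, so the clip is centred to about 1 mm. Lowering so the edge goes inside.

```bash
python3 -m pendant '[[[0,0,3,0,0,0.5],[0,0,7,0,0,0.5],[0,0,11,0,0,0.5],[0,0,15,0,0,0.5],[0,0,19,0,0,0.5],[0,0,22,0,0,0.5],[0,0,24,0,0,0.5],[0,0,25,0,0,0.5],[0,0,25,0,0,0.5],[0,0,25,0,0,0.5]]]'
python3 - <<'E'
from h import *
save("wrist","w8");save("side","s8");save("scene","sc8")
s=robot.get_state();T=T_tool(s);print(s["eef_pos"],s["time_s"],s["grip_width"]*93,s["wrist_force"])
a=cv2.imread("pics/s8.png")[120:180,175:235];cv2.imwrite("pics/c21.png",cv2.resize(a,None,fx=10,fy=10,interpolation=2))
a=cv2.imread("pics/sc8.png")[100:160,255:315];cv2.imwrite("pics/c22.png",cv2.resize(a,None,fx=10,fy=10,interpolation=2))
a=cv2.imread("pics/w8.png")[40:300,190:310];cv2.imwrite("pics/c23.png",cv2.resize(a,None,fx=2.3,fy=2.3,interpolation=2))
f=lambda X:((proj(load("s8"),X)-[175,120])*10).round()
h=lambda X:((proj(load("sc8"),X)-[255,100])*10).round()
R=T[:3,:3]
for x in (-10,10):
  for y in (-32,32):
    X=T[:3,3]+R@np.array([y,x,14.5+36.]); print("tip",x,y,X.round(1),"side",f(X),"scene",h(X))
for y in (90,164,228,300):
    X=[464.7-.027*(y-195),y,165]; print("board",y,f(X),h(X))
E
```

```text
time_s: 8.6
eef_pos: [464.5, 196.5, 195.8]
orientation: [2.212, 2.231, 0.0]
wrist_force: [0.3, 0.3, -0.2]
grip_width: 0.165
[464.48717925 196.45771753 195.74617869] 8.75 15.337638591748142 [ 0.39942719 -0.78757607 -0.45376992]
tip -10 -32 [454.8 164.4 145.2] side [277. 358.] scene [170. 359.]
tip -10 32 [454.2 228.4 145.2] side [271. 244.] scene [337. 277.]
tip 10 -32 [474.8 164.5 145.2] side [349. 353.] scene [218. 390.]
tip 10 32 [474.2 228.5 145.2] side [339. 239.] scene [385. 306.]
board 90 [327. 439.] [ -7. 419.]
board 164 [311. 295.] [195. 317.]
board 228 [298. 183.] [361. 233.]
board 300 [286.  69.] [539. 143.]
```

View pics/c21.png

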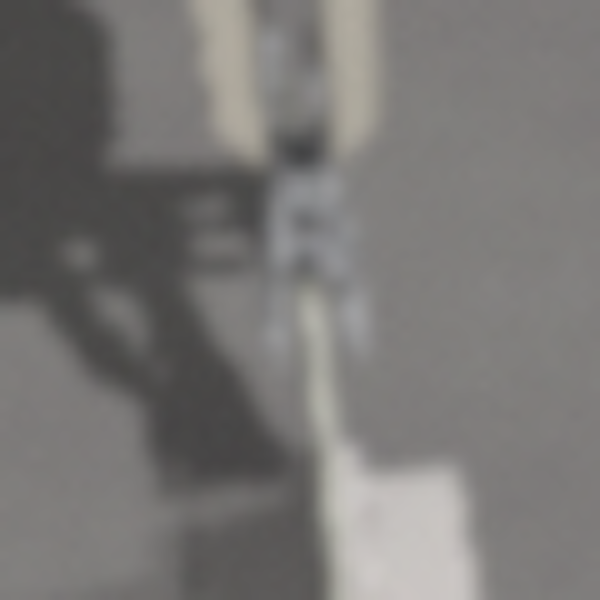

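View pics/c22.png

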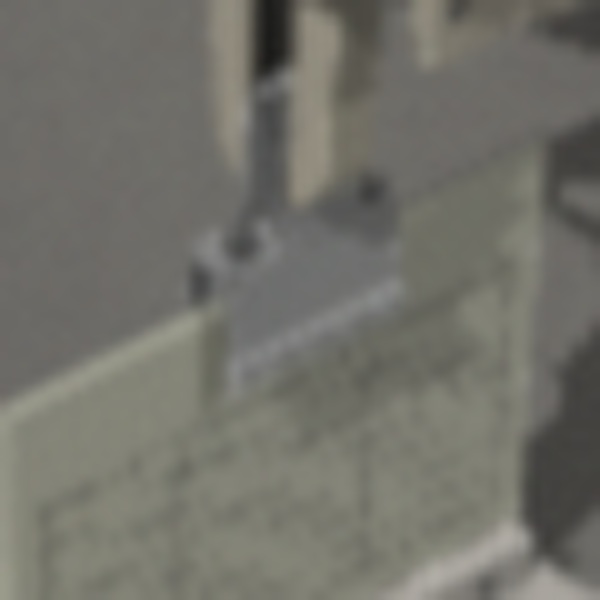

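View pics/c23.png

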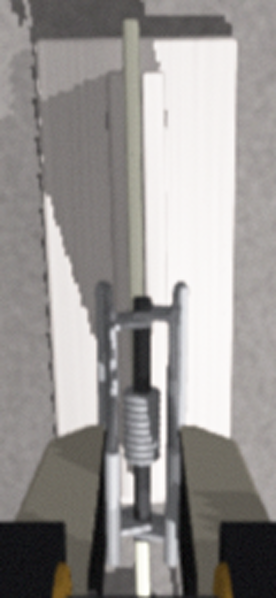

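```bash
python3 - <<'E'
from h import *
g=load("w8");p=lambda u,v,z:onz(g,190+u/2.3,40+v/2.3,z).round(1)
print("board",p(131.5,20,165),p(134.5,290,165),p(142.5,560,165))
print("clip coil",p(141,428,186),"jaw ends pin level",p(102,290,181),p(182,290,181), "pin",p(142,300,181),p(142,510,181))
T=T_tool();print(T[:3,3],np.degrees(np.arctan2(T[1,1],T[0,1])))
E
```

```text
board [462.1 298.4 165. ] [463.2 230.8 165. ] [466.1 146.8 165. ]
clip coil [465.2 199.6 186. ] jaw ends pin level [455.2 234.5 181. ] [475.1 234.7 181. ] pin [465.2 232.  181. ] [465.7 173.1 181. ]
[464.48717925 196.45771753 195.74617869] 0.4964539538123169
```

```bash
python3 -m pendant '[[[0,-0.5,0,0,0,-1],[0,-0.5,0,0,0,-1],[0,-0.5,0,0,0,-1],[0,-0.5,0,0,0,-1],[0,-0.5,0,0,0,-1],[0,-0.5,0,0,0,-1]]]'
python3 - <<'E'
from h import *
save("wrist","w9");save("side","s9");save("scene","sc9")
s=robot.get_state();print(s["eef_pos"],s["time_s"],s["grip_width"]*93,s["wrist_force"],np.abs(s["qvel"]).max())
a=cv2.imread("pics/s9.png")[120:180,175:235];b=cv2.imread("pics/w9.png")[120:300,190:310]
cv2.imwrite("pics/c24.png",np.hstack([cv2.resize(a,(450,450),interpolation=2),cv2.resize(b,(300,450),interpolation=2)]))
E
```

```text
time_s: 9.35
eef_pos: [464.0, 196.5, 195.6]
orientation: [2.192, 2.25, -0.0]
wrist_force: [0.9, -0.0, -1.5]
grip_width: 0.167
[463.95412577 196.48198863 195.62956916] 9.5 15.441429937446813 [ 0.55746735  0.76405719 -1.30679556] 0.0024760100919372563
```

View pics/c24.png

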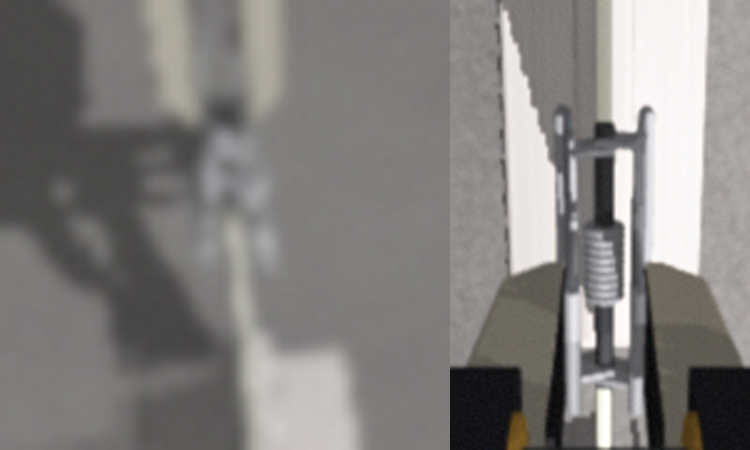

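View pics/sc9.png

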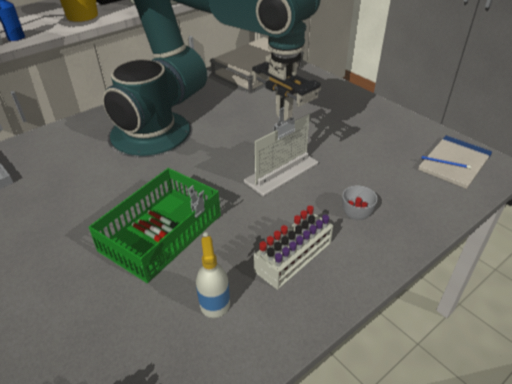

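The edge sits centred between the jaws and in line with the clip. The jaws straddle it in the side view, at about px (205,250) and (270,250) with the board at 238. Everything else is where it was, so I'm handing in.

```bash
python3 - <<'E'
from h import *
print(robot.close_job())
E
```

```text
the job is handed in; nothing more can be done
None
```

The wide clip is off the basket's rim and I handed the job in at about 9.5 s. The gripper holds it squeezed to its stop, upright over the middle of the board's top edge. No verdict was reported.

**Grip:** the fingers read about 15.4 mm, which is the handles' full-squeeze width of 16 mm, so the jaws are wide open.

**Position:**
- **Height:** the edge should lie about 16 mm below the pin, so about 20 mm inside the jaw tips.
- **Centring:** the wrist camera put the clip about 1 mm off mid-gape and the side camera about 0 mm. I split the difference with a 0.5 mm shift and a 1° turn.
- **Along the edge:** the clip is within a few millimetres of the edge's middle.

**Contact:** the wrist force stayed around 1–2 N, with no sign of the clip touching the board.

**Other things:** by eye, the small clip, basket, board, rack, spray and bowl had not moved in the last scene picture.

**Disagreements:**
- While the clip was above the board, the scene camera suggested it leaned 4–5° along its length. Closer pictures showed only 1–2°, and I left that uncorrected because both are under the 11° limit.
- The scene camera's positions also differed from the other cameras by 2–3 mm, so I relied on the wrist and side views for the final fit.

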